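Clamp the sample chamber with the click-stop torque key

ROBOT

A 6-joint arm with a two-finger parallel gripper is mounted at the origin on the work surface. World frame = base frame: x ahead of the robot, y to its left, z up, the work surface at z = 0. Lengths are in mm, angles in degrees, forces in N, time in s.
With the tool pointing down it reaches from about 350 to 850 mm from the base axis. Payload 8.1 kg.
Tool frame: the origin (TCP) lies on the centre line of the jaws, within the pads' length; the fingertips stand r.tip_extent ahead of it and the grasp point (between the pads) lies 8 mm behind it (r.tip_extent is the distance from the TCP to the fingertips, in mm); z points along the fingers, y is the direction in which the jaws open and shut (so a half turn about z gives the same grasp; the last joint's range is limited). The gripper opens to 85 mm and grips with 20 to 120 N. Pads are 22 mm wide; open, the fingers measure 114 mm over their backs; the gripper's body (76 mm by 85 mm) begins 54 mm behind the grasp point. The pads swing forward as they close: fully open they stand 13 mm farther back than shut.
Start: joints at [-75.023, 7.471, 85.268, -0, 87.261, -4.893], TCP at [203.954, -564.277, 242.292] pointing down, gripper open.
Joint ranges: [-169.43, 169.43], [-51.17, 129.36], [1.28, 143.12], [-76.62, 256.62], [0, 156.53], [-152.29, 152.29]. Speed limits (degrees/s): [136.94, 136.94, 159.86, 180, 180, 180].

INTERFACE

Orientations are given as [roll, pitch, yaw] about the fixed x, y, z axes, in that order (R = Rz(yaw) Ry(pitch) Rx(roll)).
In Python, from bench import sense, optics, hand_in, spotter, r gives the robot as it stands.
- The arm moves only by the tool apply_moves, never from a script. Its argument "series" is a list of rows, each a list of 3 entries, a list of its own where there are three numbers: the opening, from 0 (shut) to 1 (fully open), then the shift along the world's x, y, z in m, then the turn about the world's z in rad. In form: [[grip, [x, y, z], turn], ...]. A call has 1 to 5 rows; each row is the pose to reach, as a shift and turn from the pose measured when the call began; what a row does not reach only later rows make up. A row lasts 1/8 s, in which the tool goes at most 62.5 mm and 10.7 degrees, less where a joint would pass 70% of its speed; a pose out of reach is approached as far as the arm can. A call with a gripper value outside its range is refused whole. The fingers move at their own pace and stop on an object; "grip_force" is the grip in N (left out, the last holds). Time passes only in rows, so rows that repeat a pose let the fingers close. It gives the time, the measured TCP pose, the force and the opening at its end, in the units of the state.
- sense(): the state, without advancing time (a new reading comes with each control period).
- optics.snapshot(name): name is "scene" or "top"; returns a dict with "color" (400x640x3 uint8, blue, green, red), "intrinsics" (3x3 intrinsics, pixels), "rvec" (rotation vector, rad) and "tvec" (3), from world to camera coordinates, as OpenCV has them. Camera axes: x right, y down, z forward; pixel columns grow to the right and rows downward; lengths in mm; the calibration is good to about 2 mm. A picture is of the moment at which its call begins. There is no depth.
- hand_in(): hands the job in, once; it reports no verdict.
Trained networks look in a picture, given as the dict that the camera call returned (one of the last four; its "shot" number tells which), for a name from the list of things; names that differ only in an ending like _2 or _b are one class to them, and where a whole thing is asked for, a point or a joint stands for the part that bears it (a point fixed in the world has none). Each returns a list of dicts, best first, with "p" (0 to 1); they miss things now and then, are a little off and sometimes report something else, mostly with a low value. They report only what shows in the picture. A call takes as long as a camera call.
- spotter.search_frame(picture, query): "xyz" ([x, y, z] in mm, in the coordinates of the camera as it stood for that picture, good to about 4 mm: the middle of the surface that is visible of it).
- spotter.masks_of(picture, query): "mask" (400x640 bool, what is visible of it).
The state is a dict: "time": time; "joint_pos": joint angles; "qd": joint speeds; "joint_efforts": joint torques, N m; "tool_pos": TCP position; "tcp_rot": TCP orientation; "ft_force": force on the tool from outside, world axes, zero at the start; "wrist_torque": the same for the moment, N m; "finger_gap": finger opening in mm.
Only numpy, scipy, OpenCV 4.12 (cv2) and the standard library are available. Lean on these libraries where they do the work, as an engineer would, in place of code of your own. Each camera call takes 0.05 s, during which the arm holds its last target.

TASK

Take the orange click-stop key from its blue stand, seat it fully on the square stud of the swing clamp, pressing only gently, and turn it clockwise until the yellow finger is home over the white sample chamber and the key's ratchet clicks and slips: at least one click, no more than three. Then put the key back in its stand, standing free and upright, without pushing the other things about.

Things in the scene. Friction and masses are not known exactly. Their poses are not given: they have to be found in the camera images.
- key: Loose click-stop key, 92 mm tall, 250 g. Origin: centre of its sleeve's open lower end (mouth); z up. Steel square sleeve 0-30 mm up (outside 23.5 mm square; inside a 15.5 mm square socket 24 mm deep), black round hub 30-50 mm (48 mm across), orange upright wing to grip 50-92 mm (50 mm along x, 14 mm along y). Axes are those of hub and wing; socket sides parallel to them at the start.
- key_grip (a point): On the key's axis, 74 mm above the mouth: where to pinch the orange wing across its 14 mm thickness (the hub's top is 24 mm below).
- key_socket (a joint): Ratchet slip in the hub, rad: how far the wing has turned clockwise (from above) past the sleeve; 0 at first. Under 0.15 N m the sleeve turns with the wing; held at the stop, torque builds up to about 0.3 N m, then drops to almost nothing as the wing clicks on one step, 0.393 rad. It can slip either way. Sleeve yaw = wing yaw + this value.
- stand: Fixed blue block 84 x 84 mm, 34 mm high, with a round upright hole of 38 mm through its centre. Origin: centre of its underside, on the hole's axis. The key stands with its sleeve in the hole and its hub resting on the block's top, its mouth then 4 mm above the table.
- fixture: Fixed grey plate 155 x 90 x 10 mm with a swing clamp and a white sample chamber (62 x 70 mm, top at 32 mm). Origin: on the clamp's axis, at table height; x points to the chamber (plate from -45 to +110 mm). On a dark post (52 mm wide, 36 mm high) turns a steel disc (40 mm wide, top at 46 mm) with a yellow finger reaching 60 mm from the axis, 16 mm wide.
- stud_foot (a point): On the clamp's axis at the disc's top, 46 mm above the table: where the mouth of the fully seated key rests. The stud above it: a 14 mm square, 14 mm high, then a domed round brass nose 10 mm across, up to 22 mm above this point. Axes as fixture (does not turn with the clamp).
- swing_clamp (a joint): Angle of the swing clamp with its stud, rad, growing clockwise from above, slight friction (0.06 N m). Starts at 0 to 0.6; firm stop at 1.2, where the yellow finger points along the fixture's x, over the chamber. Finger and two sides of the square stud lie at yaw 1.2 minus this value from the fixture's x.
- objective: Loose steel microscope objective with a green band, 32 mm diameter, 48 mm tall, standing. Origin: centre of its underside. Leave alone.
- oil_bottle: Loose small amber bottle with black cap, 34 mm diameter, 65 mm tall. Origin: centre of its underside. Leave alone.
- slide_box: Loose green slide box 85 x 100 x 35 mm. Origin: centre of its underside. Leave alone.

How it is judged (in metres and radians):
On the way, in this order (a step that is already met when the one before it is completed fails the run):
1. the key is fully seated on the square stud (distance between key and stud_foot below 0.006 m and angle between key's own z axis and vertical below 0.15 rad), for 0.1 s.
2. with the key on the stud, the clamp finger is home and the ratchet has clicked at least once (distance between key and stud_foot below 0.01 m and value of joint swing_clamp above 1.05 rad and value of joint key_socket above 0.28 rad), for 0.1 s.
At the end, for the whole second after the job is handed in: The finger is home (within 0.15 rad of its stop), the ratchet stands one to three clicks on (0.28 to 1.40 rad), and the key is back in its stand, upright within 0.1 rad, within 6 mm of the hole axis, its mouth under 8 mm above the table, at rest (value of joint swing_clamp above 1.05 rad and value of joint key_socket between 0.28 and 1.4 rad and horizontal distance between key and stand below 0.006 m and height (world z) of key below 0.008 m and angle between key's own z axis and vertical below 0.1 rad and linear speed of key below 0.02 m/s); the robot touches nothing.
It fails at once if the ratchet is driven past three clicks (value of joint key_socket above 1.4 rad).
It fails at once if the key is clicked backwards (value of joint key_socket below -0.28 rad).
It fails at once if before the finger is home, the key is pressed on the clamp with over 45 N (contact force between key and fixture above 45 N and value of joint swing_clamp below 1.05 rad).
It fails at once if the objective, the oil bottle or the slide box is pushed more than 30 mm (distance of any of objective, oil_bottle, slide_box from where it was at the start of the episode above 0.03 m).
It also fails if it takes over 67 s, if anything falls off the work surface, if the arm or the gripper's body presses on something with over 40 N, if the wrist force passes 120 N, or if a joint passes its speed limit or range.

## Working session

There is one attempt and no reset: what is moved stays moved. The work goes in short steps, Python scripts to look and compute and a tool call to move; the robot and the scene stay as the last step left them, time stands still between calls to the robot, and variables do not carry over. Pictures are saved under pics/ and viewed, and the job is handed in when it is done.

Besides the shell and the picture viewer there is one more tool, called after ">>>" as name([rows], argument=value, ...), one row to a line, values as JSON. apply_moves: Moves the arm, as the interface text tells. Its arguments: {"type":"object","properties":{"series":{"type":"array"},"grip_force":{"type":"number"}},"required":["series"]}

```bash
ls; mkdir -p pics; python3 - <<'E'
from bench import sense, optics, spotter, r
import cv2
print(sense()); print(r.tip_extent)
for n in ("scene","top"):
    s=optics.snapshot(n); cv2.imwrite(f"pics/{n}0.png",s["color"]); print(n,s["intrinsics"],s["rvec"],s["tvec"],s["shot"])
E
```

```text
pics
{'time': 0.0, 'joint_pos': array([-7.50235432e+01,  7.51603529e+00,  8.53324263e+01, -8.15205796e-04,
        8.72619452e+01, -4.89403020e+00]), 'qd': array([-0.02146511, -0.02168485,  0.08508421, -0.04168889, -0.13069063,
       -0.07885745]), 'joint_efforts': array([ 3.08607901e-03, -5.69391203e+01, -5.00546837e+01,  2.00351797e-04,
        1.45868235e-02, -6.99373743e-06]), 'tool_pos': array([ 203.79935596, -563.73559773,  241.20459936]), 'tcp_rot': array([-1.79889926e+02, -8.60790596e-03,  1.98705184e+01]), 'ft_force': array([ 0.19778338,  0.102699  , -0.09523201]), 'wrist_torque': array([-0.0610875 , -0.00114563,  0.01994788]), 'finger_gap': 85.04343779316628}
11.0
scene [[418.8676771    0.         319.24939505]
 [  0.         418.8676771  200.65101341]
 [  0.           0.           1.        ]] [ 1.56946975  1.85216754 -0.9056116 ] [  75.18753165 -283.59710957 1197.53625014] 1
top [[370.77892094   0.         320.66608849]
 [  0.         370.77892094 197.13709028]
 [  0.           0.           1.        ]] [ 2.12950525 -2.10619193  0.20713794] [ -8.54915697 547.4576054  654.47546784] 2
```

View pics/scene0.png

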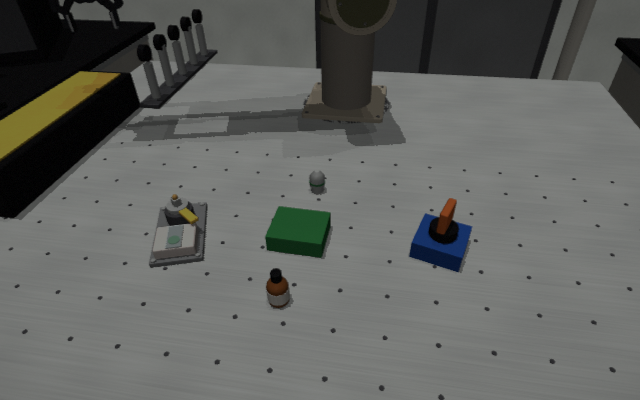

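View pics/top0.png

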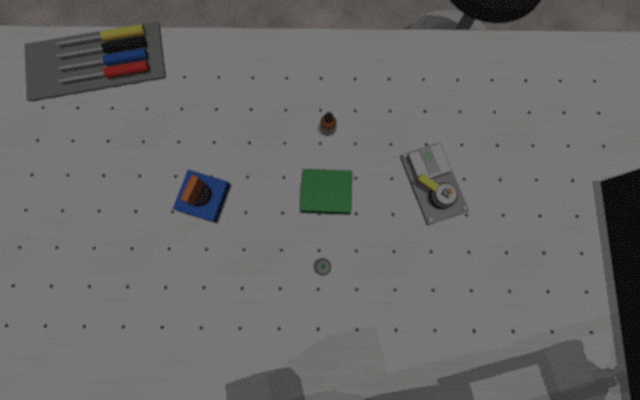

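The scene view shows the stand and key at about (441,238), the fixture at (180,230), the green box at (299,231), the bottle at (278,290) and the objective at (317,181). In the top view the stand is at (202,196), the key wing at about (193,190), and the fixture at (435,184) with its stud near (446,192). Next I'll measure.

```bash
cat > h.py <<'E'
import numpy as np, cv2
from bench import sense, optics, spotter, r
def cam(s):
    R=cv2.Rodrigues(np.array(s["rvec"],float))[0]; return R,np.array(s["tvec"],float).ravel(),np.array(s["intrinsics"],float)
def unproj(s,px,z):
    R,t,K=cam(s); px=np.atleast_2d(px).astype(float)
    d=np.c_[px,np.ones(len(px))]@np.linalg.inv(K).T@R; c=-R.T@t
    return c+d*((z-c[2])/d[:,2])[:,None]
def proj(s,X):
    R,t,K=cam(s); return cv2.projectPoints(np.atleast_2d(X).astype(float),np.array(s["rvec"],float),np.array(s["tvec"],float),K,None)[0][:,0]
def toworld(s,x):
    R,t,K=cam(s); return R.T@(np.array(x)-t)
E
python3 - <<'E'
from h import *
np.set_printoptions(precision=1,suppress=True)
sh={n:optics.snapshot(n) for n in("scene","top")}
import pickle
M={}
for n,s in sh.items():
    R,t,K=cam(s); print(n,"cam at",-R.T@t)
    for q in("key","stand","fixture","swing_clamp","objective","oil_bottle","slide_box"):
        a=spotter.search_frame(s,q); m=spotter.masks_of(s,q)
        print(n,q,[(round(d["p"],2),toworld(s,d["xyz"])) for d in a[:2]],[(round(d["p"],2),d["mask"].sum()) for d in m[:2]])
        if m: M[n,q]=m[0]["mask"]
pickle.dump((sh,M),open("s0.pkl","wb"))
s=sh["top"]["color"]
a=cv2.resize(s[150:240,150:250],None,fx=4,fy=4,interpolation=cv2.INTER_CUBIC)
b=cv2.resize(s[130:230,390:480],None,fx=4,fy=4,interpolation=cv2.INTER_CUBIC)
c=np.zeros((400,760,3),np.uint8);c[:360,:400]=a;c[:400,400:760]=b
cv2.imwrite("pics/topz.png",cv2.convertScaleAbs(c,alpha=1.6))
s=sh["scene"]["color"]
a=cv2.resize(s[190:280,400:490],None,fx=4,fy=4,interpolation=cv2.INTER_CUBIC)
b=cv2.resize(s[185:275,130:220],None,fx=4,fy=4,interpolation=cv2.INTER_CUBIC)
cv2.imwrite("pics/scz.png",cv2.convertScaleAbs(np.hstack([a,b]),alpha=1.6))
E
```

```text
scene cam at [1105.9  127.4  529.9]
scene key [(0.86, array([571.1, 234. ,  54.3]))] [(0.75, np.int64(883)), (0.54, np.int64(3111))]
scene stand [(0.65, array([588.9, 230.9,  34.2]))] [(0.75, np.int64(1779))]
scene fixture [(0.59, array([ 619.3, -217.6,   28.1])), (0.38, array([ 572.1, -234. ,   49.5]))] [(0.95, np.int64(3142))]
scene swing_clamp [(0.81, array([ 569.6, -233.9,   48.9])), (0.33, array([ 620.1, -221. ,   26.8]))] [(0.73, np.int64(443))]
scene objective [(0.73, array([428.3,  -3.2,  32.3]))] [(0.81, np.int64(299))]
scene oil_bottle [(0.81, array([717.5, -13.1,  41.2]))] [(0.63, np.int64(728))]
scene slide_box [(0.96, array([586.9, -11.5,  33.1]))] [(0.66, np.int64(2629))]
top cam at [409.5  -4.  748.6]
top key [(0.82, array([545.8, 232.4,  72.1]))] [(0.85, np.int64(648))]
top stand [(0.83, array([545.3, 220.1,  33.8]))] [(0.61, np.int64(1354))]
top fixture [(0.88, array([ 581.2, -224.1,   33.1]))] [(0.9, np.int64(3315))]
top swing_clamp [(0.56, array([ 564.5, -232.1,   46.3]))] [(0.72, np.int64(534))]
top objective [(0.63, array([419.3,  -6.5,  44.5]))] [(0.48, np.int64(239))]
top oil_bottle [(0.53, array([698.3, -12.1,  43.6]))] [(0.66, np.int64(294))]
top slide_box [(0.72, array([564.4,  -9.3,  33.2]))] [(0.82, np.int64(2250))]
```

View pics/topz.png

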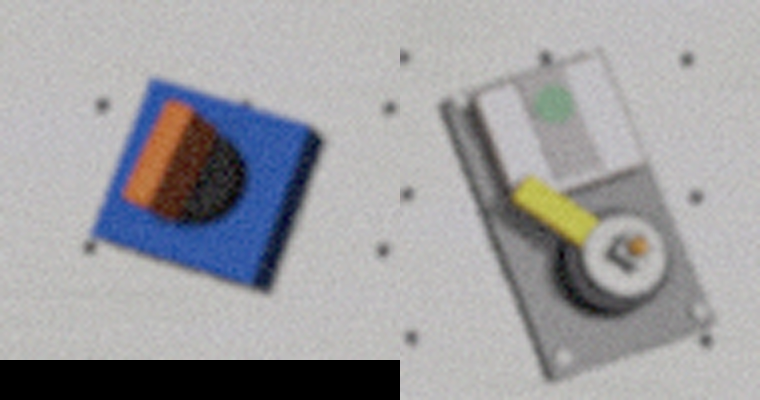

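View pics/scz.png

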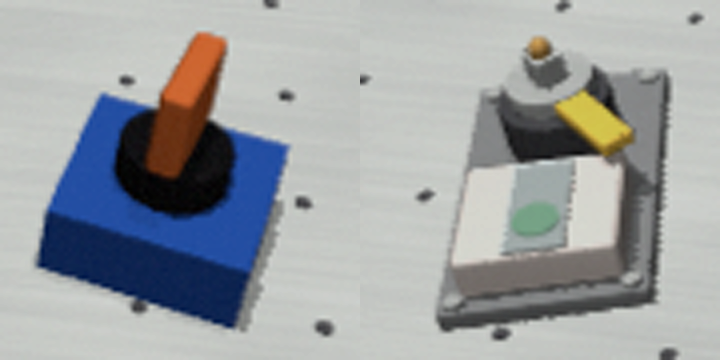

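```bash
cat > fit.py <<'E'
from h import *
from scipy.optimize import least_squares
def rect(x0,x1,y0,y1,z0,z1): return np.array([[x,y,z] for x in(x0,x1) for y in(y0,y1) for z in(z0,z1)],float)
def cyl(rad,z0,z1,n=40):
    a=np.linspace(0,2*np.pi,n,endpoint=False); return np.array([[rad*np.cos(t),rad*np.sin(t),z] for t in a for z in(z0,z1)])
def tf(P,x,y,yaw,z=0):
    c,s=np.cos(yaw),np.sin(yaw); return P@np.array([[c,s,0],[-s,c,0],[0,0,1]])+[x,y,z]
def render(s,parts,off=0):
    S=8; im=np.zeros((400*4,640*4),np.uint8)
    for P in parts:
        h=cv2.convexHull(proj(s,P).astype(np.float32))[:,0]
        cv2.fillConvexPoly(im,np.round(((h+0.5)*4-0.5)*16).astype(np.int32),255,shift=4)
    return cv2.resize(im,(640,400),interpolation=cv2.INTER_AREA)/255.
def soft(m): return cv2.GaussianBlur(m.astype(np.float32),(0,0),1.2)
def fit(cost_list,p0,steps):
    # cost_list: [(shot, softmask, partsfun)]
    def f(p): return np.concatenate([(soft(render(s,g(p)))-m).ravel()[sel] for s,m,g,sel in cost_list])
    r_=least_squares(f,p0,x_scale=steps,diff_step=None,method='trf') if False else None
    from scipy.optimize import minimize
    p0=np.array(p0,float);n=len(p0)
    sim=np.vstack([p0]+[p0+np.eye(n)[i]*steps[i] for i in range(n)])
    o=minimize(lambda p:(f(p)**2).sum(),p0,method='Nelder-Mead',options=dict(initial_simplex=sim,xatol=0.01,fatol=0.01,maxiter=400))
    return o.x,o.fun
def hsv(s): return cv2.cvtColor(s["color"],cv2.COLOR_BGR2HSV)
def cmask(s,lo,hi): return cv2.inRange(hsv(s),np.array(lo),np.array(hi))>0
def largest(m):
    n,l,st,_=cv2.connectedComponentsWithStats(m.astype(np.uint8)); i=1+np.argmax(st[1:,4]); return l==i
def win(m,pad=15):
    ys,xs=np.where(m); w=np.zeros(m.shape,bool); w[max(0,ys.min()-pad):ys.max()+pad,max(0,xs.min()-pad):xs.max()+pad]=1; return w.ravel()
def hullm(m):
    o=np.zeros(m.shape,np.uint8); c=cv2.findNonZero(m.astype(np.uint8)); cv2.fillConvexPoly(o,cv2.convexHull(c),1); return o>0
E
cat > a.py <<'E'
from fit import *
import pickle
np.set_printoptions(precision=2,suppress=True)
sh,M=pickle.load(open("s0.pkl","rb"))
for n,s in sh.items():
    H=hsv(s)
    print(n,[H[p] for p in ([(205,215),(192,430)] if n=="top" else [(250,430),(216,189)])])
def blue(s): return largest(cmask(s,(105,140,40),(125,255,255)))
stand=rect(-42,42,-42,42,0,34)
L=[]
for n,s in sh.items():
    m=hullm(blue(s)); e=(s,soft(m),lambda p:[tf(stand,p[0],p[1],p[2])],win(m)); L.append(e)
    print(n,m.sum(),fit([e],[548,226,-.3],[10,10,.2]))
print("both",fit(L,[548,226,-.3],[10,10,.2]))
def org(s):return largest(cmask(s,(3,110,40),(16,255,255))& (np.indices((400,640))[1]<500))
wing=rect(-25,25,-7,7,54,96)
L=[]
for n,s in sh.items():
    m=org(s); e=(s,soft(m),lambda p:[tf(wing,p[0],p[1],p[2])],win(m)); L.append(e)
    for y0 in (0.3,1.2,-.4): print(n,"key",m.sum(),fit([e],[548,226,y0],[10,10,.3]))
for y0 in (0.3,1.2,-.4): print("key both",fit(L,[548,226,y0],[10,10,.3]))
for n in sh:
    m=org(sh[n]); v=sh[n]["color"].copy(); v[m]=(255,0,255); v[blue(sh[n])]=(0,255,255); cv2.imwrite(f"pics/m_{n}.png",v)
E
python3 a.py
```

```text
scene [array([110, 204,  50], dtype=uint8), array([ 27, 162, 132], dtype=uint8)]
top [array([110, 167, 107], dtype=uint8), array([78, 51, 25], dtype=uint8)]
scene 2430 (array([556.6 , 234.89,  -0.29]), np.float64(4.704747676849365))
top 1819 (array([554.94, 237.17,  -0.29]), np.float64(76.17782592773438))
both (array([555.63, 235.6 ,  -0.29]), np.float64(98.02204895019531))
scene key 378 (array([556.8 , 234.7 ,  -0.31]), np.float64(11.881031036376953))
scene key 378 (array([556.  , 234.88,   2.83]), np.float64(11.566015243530273))
scene key 378 (array([556.23, 234.89,  -0.31]), np.float64(11.64051628112793))
top key 344 (array([554.06, 235.83,  -0.37]), np.float64(37.42746353149414))
top key 344 (array([554.32, 235.73,   2.77]), np.float64(38.12905502319336))
top key 344 (array([553.62, 235.74,  -0.4 ]), np.float64(37.831111907958984))
key both (array([554.86, 235.38,  -0.32]), np.float64(53.42364501953125))
key both (array([554.86, 235.44,   2.83]), np.float64(53.40184783935547))
key both (array([554.41, 235.57,  -0.32]), np.float64(53.305999755859375))
```

```bash
cat > b.py <<'E'
from fit import *
import pickle
np.set_printoptions(precision=3,suppress=True)
sh,M=pickle.load(open("s0.pkl","rb"))
reg=lambda s,n:(np.indices((400,640))[1]>380)&(np.indices((400,640))[0]>120)&(np.indices((400,640))[0]<240) if n=="top" else (np.indices((400,640))[1]<220)&(np.indices((400,640))[1]>140)&(np.indices((400,640))[0]>180)
plate=rect(-45,110,-45,45,0,10)
post=cyl(26,10,36); disc=cyl(20,36,46); 
def parts(p):
    return [tf(plate,*p[:3])]+[tf(q,*p[:3]) for q in(post,disc,cyl(5,46,68))]+[tf(rect(-7,7,-7,7,46,60),p[0],p[1],p[3])]
L=[]
for n,s in sh.items():
    m=M[n,"fixture"]; e=(s,soft(m),lambda p:parts([*p,p[2]+1]),win(m)); L.append(e)
    print(n,m.sum(),fit([e],[564,-232,.2],[10,10,.2]))
print("both",fit(L,[564,-232,.2],[10,10,.2]))
for n,s in sh.items():
    m=cmask(s,(8,120,60),(19,255,255))&reg(s,n); 
    my=largest(cmask(s,(20,110,50),(35,255,255))&reg(s,n))
    u=np.array(np.where(largest(m))).mean(1)[::-1]
    print(n,"nose px",u,largest(m).sum(),[unproj(s,u,z)[0] for z in(62,64,66)],"yellow",my.sum())
    ys=np.array(np.where(my)).T[:,::-1].astype(np.float32)
    W=unproj(s,ys,46)[:,:2]; c=W.mean(0); ev=np.linalg.svd(W-c)[2][0]; print("finger centre",c,"dir",np.arctan2(ev[1],ev[0]), "minAR",cv2.minAreaRect(W.astype(np.float32)))
E
python3 b.py
```

```text
scene 3142 (array([ 561.249, -244.268,    0.34 ]), np.float64(27.72203254699707))
top 3315 (array([ 558.949, -244.247,    0.338]), np.float64(9.617534637451172))
both (array([ 559.926, -244.402,    0.336]), np.float64(47.73929214477539))
scene nose px [174.188 196.812] 16 [array([ 562.097, -245.271,   62.   ]), array([ 564.421, -243.679,   64.   ]), array([ 566.745, -242.086,   66.   ])] yellow 172
finger centre [ 589.946 -209.451] dir 0.9207906834245507 minAR ((589.5964965820312, -209.482421875), (47.1094970703125, 18.176433563232422), 54.715030670166016)
top nose px [449.    191.286] 7 [array([ 559.871, -245.447,   62.   ]), array([ 559.433, -244.744,   64.   ]), array([ 558.995, -244.041,   66.   ])] yellow 164
finger centre [ 580.788 -211.007] dir -2.1474074279922974 minAR ((581.4672241210938, -210.97540283203125), (39.77562713623047, 17.26555824279785), 54.1595458984375)
```

```bash
cat > c.py <<'E'
from fit import *
import pickle
np.set_printoptions(precision=3,suppress=True)
sh,M=pickle.load(open("s0.pkl","rb"))
exec(open("b.py").read().split("plate=")[0].split("reg=")[1].join(["reg=",""]))
C={"scene":(561.2,-244.3),"top":(559,-244.3)}
for n,s in sh.items():
    my=largest(cmask(s,(20,100,40),(36,255,255))&reg(s,n))
    for z0,z1 in((36,46),(38,46),(38,44),(40,46)):
      best=None
      def g(p): return [tf(rect(p[1],60,-8,8,z0,z1),*C[n],p[0])]
      print(n,z0,z1,fit([(s,soft(my),g,win(my))],[.97,20],[.15,3]))
E
python3 c.py
```

```text
scene 36 46 (array([ 0.929, 20.823]), np.float64(4.4127607345581055))
scene 38 46 (array([ 0.918, 20.842]), np.float64(1.2538740634918213))
scene 38 44 (array([ 0.929, 18.839]), np.float64(0.7018409967422485))
scene 40 46 (array([ 0.914, 20.937]), np.float64(0.8200264573097229))
top 36 46 (array([ 0.95 , 20.726]), np.float64(7.01680326461792))
top 38 46 (array([ 0.953, 20.85 ]), np.float64(4.918745517730713))
top 38 44 (array([ 0.949, 19.921]), np.float64(3.266444206237793))
top 40 46 (array([ 0.971, 21.003]), np.float64(3.0765912532806396))
```

>>> apply_moves([
  [1, [0.04, 0.06, 0.0], 0.186],
  [1, [0.08, 0.12, 0.0], 0.372],
  [1, [0.12, 0.18, 0.0], 0.558],
  [1, [0.16, 0.24, 0.0], 0.744],
  [1, [0.18, 0.3, 0.0], 0.93],
])

```text
time: 2.22
tool_pos: [369.2, -297.6, 242.5]
tcp_rot: [180.0, 0.0, 73.5]
ft_force: [0.1, 0.5, 0.5]
finger_gap: 85.5
```

>>> apply_moves([
  [1, [0.02, 0.058, 0.0], 0.186],
  [1, [0.04, 0.116, 0.0], 0.372],
  [1, [0.06, 0.174, 0.0], 0.558],
  [1, [0.08, 0.232, 0.0], 0.744],
  [1, [0.1, 0.29, 0.0], 0.93],
])

```text
time: 2.85
tool_pos: [469.7, -5.6, 242.9]
tcp_rot: [179.9, 0.1, 127.1]
ft_force: [-0.1, -0.4, 0.4]
finger_gap: 85.5
```

>>> apply_moves([
  [1, [0.03, 0.05, -0.01], 0.186],
  [1, [0.06, 0.1, -0.02], 0.372],
  [1, [0.075, 0.15, -0.04], 0.558],
  [1, [0.082, 0.2, -0.06], 0.63],
  [1, [0.082, 0.225, -0.06], 0.63],
])

```text
time: 3.48
tool_pos: [550.4, 221.7, 180.3]
tcp_rot: [-180.0, -0.1, 163.4]
ft_force: [0.3, 0.1, -0.0]
finger_gap: 85.5
```

```bash
python3 -c "
from h import *
s=sense();print(s['tool_pos'],s['tcp_rot'],s['joint_pos'],s['time'])"
```

```text
[550.35262789 221.65184991 180.29376889] [-1.79996970e+02 -1.31250274e-01  1.63414007e+02] [ 1.69444661e+01  8.60426998e+00  9.05601852e+01  7.08571680e-02
  8.09466344e+01 -5.64807619e+01] 3.475
```

>>> apply_moves([
  [1, [0.005, 0.0136, -0.02], -0.02],
  [1, [0.005, 0.0136, -0.05], -0.02],
  [1, [0.005, 0.0136, -0.08], -0.02],
  [1, [0.005, 0.0136, -0.1], -0.02],
  [1, [0.005, 0.0136, -0.106], -0.02],
])

```text
time: 4.1
tool_pos: [554.5, 234.9, 72.8]
tcp_rot: [-179.9, -0.2, 162.3]
ft_force: [0.6, -1.0, -0.1]
finger_gap: 85.5
```

>>> apply_moves([
  [1, [0, 0, -0.002], 0],
  [0.35, [0, 0, -0.002], 0],
  [0.35, [0, 0, -0.002], 0],
  [0.35, [0, 0, -0.002], 0],
], grip_force=40)

```text
time: 4.6
tool_pos: [555.0, 235.1, 71.6]
tcp_rot: [-180.0, -0.2, 162.3]
ft_force: [-0.2, 0.5, -0.6]
finger_gap: 32.1
```

```bash
python3 -c "
from h import *
s=sense();print(s['tool_pos'],s['tcp_rot'],s['ft_force'],s['time'],s['finger_gap'])
t=[optics.snapshot(n)['color'] for n in('scene','top')]
a=cv2.resize(t[0][150:300,370:520],None,fx=2.6,fy=2.6);b=cv2.resize(t[1][110:260,130:280],None,fx=2.6,fy=2.6)
cv2.imwrite('pics/g1.png',cv2.convertScaleAbs(np.hstack([a,b]),alpha=1.5))"
```

```text
[554.95741815 235.07703639  71.58199419] [-179.96015889   -0.18240895  162.26260107] [-0.18219445  0.49865835 -0.58123958] 4.6 32.07952825420414
```

View pics/g1.png

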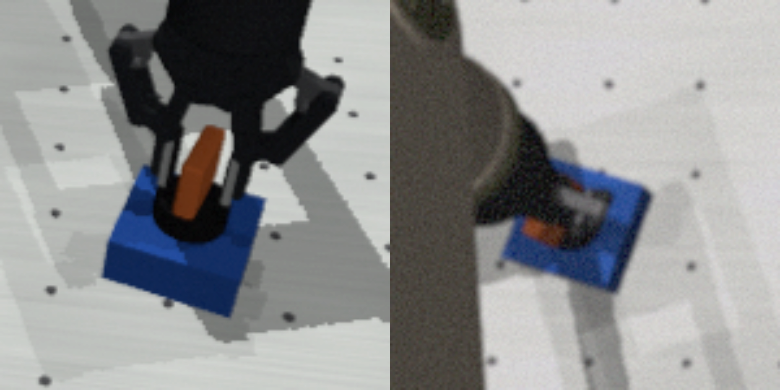

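The jaws straddle the wing, centred on it at about (200,170) in the left half. I'll close them.

>>> apply_moves([
  [0, [0, 0, 0], 0],
  [0, [0, 0, 0], 0],
  [0, [0, 0, 0], 0],
  [0, [0, 0, 0], 0],
], grip_force=80)

```text
time: 5.2
tool_pos: [554.9, 235.1, 71.5]
tcp_rot: [-180.0, -0.2, 162.3]
ft_force: [0.3, -0.6, 2.4]
finger_gap: 13.2
```

>>> apply_moves([
  [0, [0, 0, 0.002], 0],
  [0, [0, 0, 0.01], 0],
  [0, [0, 0, 0.03], 0],
  [0, [0, 0, 0.05], 0],
  [0, [0, 0, 0.06], 0],
])

```text
time: 5.82
tool_pos: [556.2, 235.5, 134.6]
tcp_rot: [179.9, -0.0, 162.3]
ft_force: [-0.0, -0.4, -1.4]
finger_gap: 13.1
```

```bash
python3 -c "
from h import *
s=sense();print(s['tool_pos'],s['tcp_rot'],s['ft_force'],s['wrist_torque'],s['time'],s['finger_gap'])
t=[optics.snapshot(n)['color'] for n in('scene','top')]
a=cv2.resize(t[0][120:270,370:520],None,fx=2.6,fy=2.6);b=cv2.resize(t[1][110:260,130:280],None,fx=2.6,fy=2.6)
cv2.imwrite('pics/g2.png',cv2.convertScaleAbs(np.hstack([a,b]),alpha=1.5))"
```

```text
[556.24533732 235.49237722 134.56202135] [ 1.79914875e+02 -9.19936270e-03  1.62261489e+02] [-0.02400188 -0.40631066 -1.44661237] [-0.05782225 -0.05867263  0.07878573] 5.825 13.051235408988793
```

View pics/g2.png

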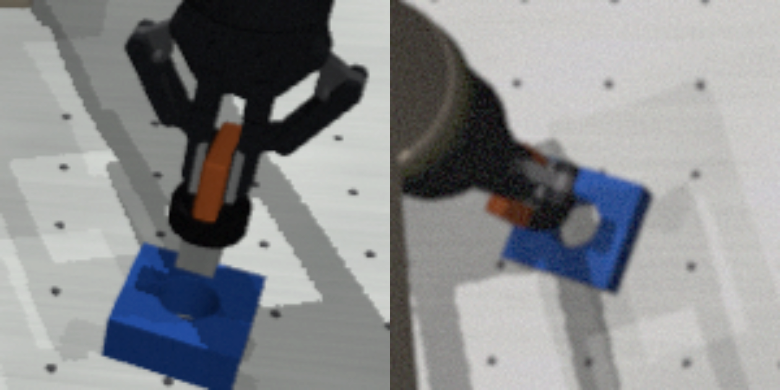

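The key is held upright with its sleeve clear of the hole. I'll carry it over to the stud.

>>> apply_moves([
  [0, [0, 0, 0.05], 0],
  [0, [0, -0.05, 0.065], -0.1],
  [0, [0, -0.11, 0.065], -0.2],
  [0, [0, -0.17, 0.065], -0.3],
  [0, [0, -0.23, 0.065], -0.32],
])

```text
time: 6.55
tool_pos: [555.6, 3.8, 198.5]
tcp_rot: [179.9, -0.0, 143.8]
ft_force: [0.9, -0.0, -2.2]
finger_gap: 13.1
```

>>> apply_moves([
  [0, [0, -0.06, 0], 0],
  [0, [0, -0.12, 0], 0],
  [0, [0, -0.18, 0], 0],
  [0, [0, -0.22, 0], 0],
  [0, [0, -0.24, 0], 0],
])

```text
time: 7.18
tool_pos: [554.9, -238.3, 197.7]
tcp_rot: [180.0, -0.1, 143.7]
ft_force: [1.1, 0.6, -1.7]
finger_gap: 13.5
```

```bash
python3 -c "
from h import *
s=sense();print(s['tool_pos'],s['tcp_rot'],s['ft_force'],s['time'],s['joint_pos'])"
```

```text
[ 554.85457871 -238.30722852  197.69748259] [ 1.79952477e+02 -9.95922923e-02  1.43712868e+02] [ 1.07118456  0.63550212 -1.65195033] 7.175 [-2.81430161e+01  9.50482610e+00  8.77123616e+01  6.16281860e-02
  8.28746720e+01 -8.18635365e+01]
```

>>> apply_moves([
  [0, [0.005, -0.006, 0.0], 0],
  [0, [0.005, -0.006, -0.03], 0],
  [0, [0.005, -0.006, -0.051], 0],
  [0, [0.005, -0.006, -0.051], 0],
  [0, [0.005, -0.006, -0.051], 0],
])

```text
time: 7.8
tool_pos: [560.4, -243.9, 147.4]
tcp_rot: [179.9, -0.1, 143.8]
ft_force: [-0.3, -0.3, -1.3]
finger_gap: 12.9
```

```bash
cat > d.py <<'E'
import sys
from fit import *
import pickle
np.set_printoptions(precision=2,suppress=True)
s=sense();print(s['tool_pos'],s['tcp_rot'],s['ft_force'],s['time'])
T={n:optics.snapshot(n) for n in('scene','top')}
pickle.dump(T,open('last.pkl','wb'))
t=[T[n]['color'] for n in T]
a=cv2.resize(t[0][130:260,120:250],None,fx=3,fy=3,interpolation=cv2.INTER_CUBIC);b=cv2.resize(t[1][120:250,370:500],None,fx=3,fy=3,interpolation=cv2.INTER_CUBIC)
cv2.imwrite(f'pics/{sys.argv[1]}.png',cv2.convertScaleAbs(np.hstack([a,b]),alpha=1.6))
E
python3 d.py h1
```

```text
[ 560.35 -243.86  147.38] [179.94  -0.07 143.76] [-0.34 -0.34 -1.35] 7.8
```

View pics/h1.png

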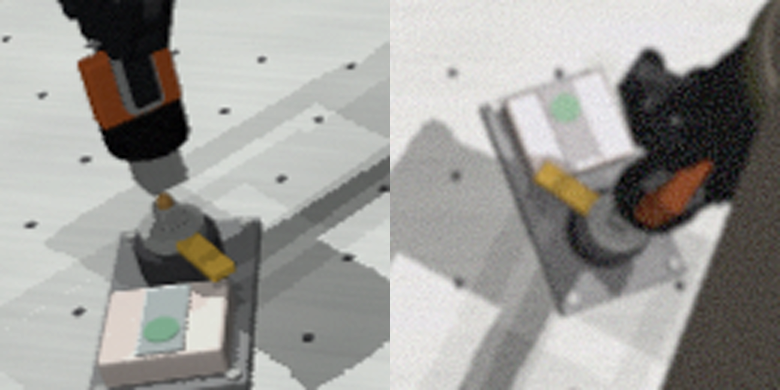

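```bash
cat > ov.py <<'E'
import sys
from fit import *
import pickle
T=pickle.load(open('last.pkl','rb'))
x,y,yaw,mz=map(float,sys.argv[2:6]); B={'scene':(1.2,0),'top':(-1.0,0)}
out=[]
for n,(r0,c0) in (('scene',(140,130)),('top',(130,400))):
    s=T[n]; f=8; N=48
    im=cv2.convertScaleAbs(cv2.resize(s['color'][r0:r0+N*2,c0:c0+N*2],None,fx=4,fy=4,interpolation=cv2.INTER_CUBIC),alpha=1.6)
    for P in(rect(-11.75,11.75,-11.75,11.75,0,30),cyl(24,30,50),rect(-25,25,-7,7,50,92)):
        h=cv2.convexHull(proj(s,tf(P,x+B[n][0],y+B[n][1],yaw,mz)).astype(np.float32))[:,0]
        cv2.polylines(im,[np.round(((h-[c0,r0]+.5)*4-.5)*8).astype(int)],True,(255,0,255),1,cv2.LINE_AA,shift=3)
    for P in(cyl(20,46,46),cyl(5,64,64)):
        h=cv2.convexHull(proj(s,tf(P,560+B[n][0],-244.35+B[n][1],0,0)).astype(np.float32))[:,0]
        cv2.polylines(im,[np.round(((h-[c0,r0]+.5)*4-.5)*8).astype(int)],True,(0,255,0),1,cv2.LINE_AA,shift=3)
    out.append(im)
cv2.imwrite(f'pics/{sys.argv[1]}.png',np.hstack(out))
E
python3 ov.py h2 560.35 -243.86 -0.632 79.9
```

```text
(no output)
```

View pics/h2.png

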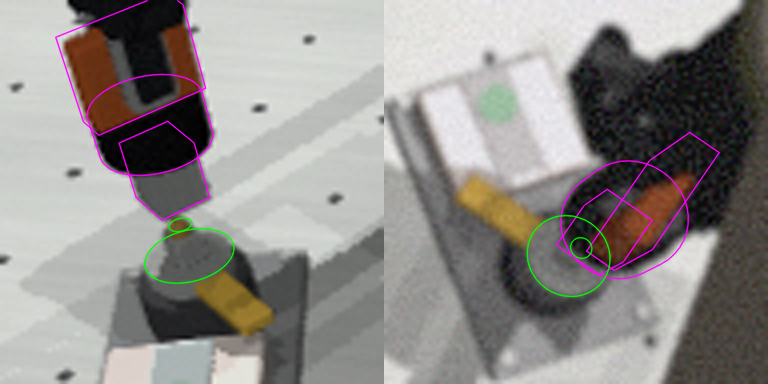

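>>> apply_moves([
  [0, [0, -0.0005, -0.008], 0],
  [0, [0, -0.0005, -0.012], 0],
  [0, [0, -0.0005, -0.014], 0],
  [0, [0, -0.0005, -0.016], 0],
  [0, [0, -0.0005, -0.017], 0],
])

```text
time: 8.52
tool_pos: [560.7, -244.9, 131.0]
tcp_rot: [179.9, 0.0, 143.7]
ft_force: [-0.7, -0.4, -3.3]
finger_gap: 13.1
```

```bash
python3 d.py h3; python3 -c "
from bench import sense
print(sense()['wrist_torque'])"; python3 ov.py h4 560.2 -244.3 -0.632 62.5
```

```text
[ 560.68 -244.9   131.02] [179.93   0.02 143.74] [-0.71 -0.43 -3.26] 8.525
[-0.01604076  0.00102835  0.01884262]
```

View pics/h4.png

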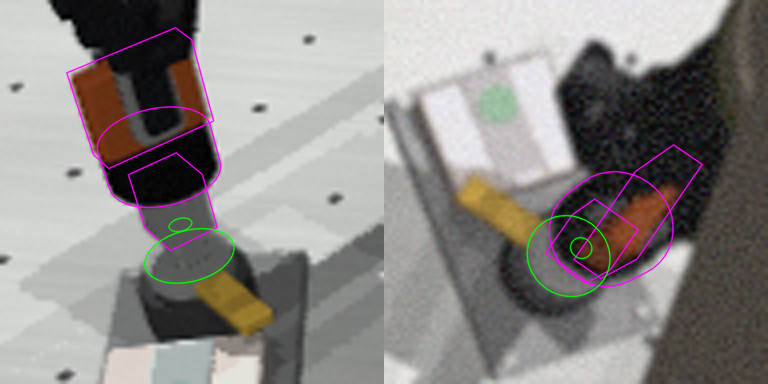

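The nose is inside the sleeve with no contact force. I'll go down onto the square.

>>> apply_moves([
  [0, [0, 0.0003, -0.001], 0],
  [0, [0, 0.0003, -0.002], 0],
  [0, [0, 0.0003, -0.003], 0],
  [0, [0, 0.0003, -0.004], 0],
  [0, [0, 0.0003, -0.005], 0],
])

```text
time: 9.25
tool_pos: [561.0, -244.7, 127.0]
tcp_rot: [179.9, 0.1, 143.7]
ft_force: [-2.4, 0.4, 8.4]
finger_gap: 12.8
```

```bash
python3 -c "
from bench import sense
s=sense();print(s['tool_pos'],s['ft_force'],s['wrist_torque'])"
```

```text
[ 560.99908051 -244.73237299  126.9775241 ] [-2.43458548  0.44032921  8.37228678] [ 0.25231715  0.64457458 -0.05843371]
```

>>> apply_moves([
  [0, [-0.0004, 0.0, 0.001], 0],
  [0, [-0.001, 0.0002, 0.001], 0],
  [0, [-0.001, 0.0002, 0.0], 0],
  [0, [-0.001, 0.0002, -0.001], 0],
  [0, [-0.001, 0.0002, -0.0015], 0],
])

```text
time: 9.88
tool_pos: [560.4, -244.8, 126.7]
tcp_rot: [179.9, 0.1, 143.7]
ft_force: [-3.4, 2.3, 9.7]
finger_gap: 12.9
```

```bash
python3 -c "
from bench import sense
s=sense();print(s['tool_pos'],s['ft_force'],s['wrist_torque'])"
```

```text
[ 560.36437453 -244.78407726  126.66211376] [-3.37888025  2.34469705  9.73148427] [ 0.30364095  0.75934815 -0.00606831]
```

>>> apply_moves([
  [0, [0, 0.0, 0.0005], 0],
  [0, [-0.0008, 0.0006, 0.0005], 0],
  [0, [-0.0008, 0.0006, 0.0], 0],
  [0, [-0.0008, 0.0006, -0.001], 0],
  [0, [-0.0008, 0.0006, -0.0015], 0],
])

```text
time: 10.5
tool_pos: [560.3, -244.6, 126.7]
tcp_rot: [179.9, 0.2, 143.7]
ft_force: [-1.9, 1.1, 10.8]
finger_gap: 13.2
```

```bash
python3 -c "
from bench import sense
s=sense();print(s['tool_pos'],s['ft_force'],s['wrist_torque'])"; python3 d.py h5;python3 ov.py h6 560 -244.4 -0.632 58.5
```

```text
[ 560.29111885 -244.60765967  126.65188829] [-1.9270969   1.11209509 10.79207635] [ 0.08887922  0.47093059 -0.01584367]
[ 560.29 -244.61  126.65] [179.91   0.24 143.74] [-1.93  1.11 10.79] 10.5
```

View pics/h6.png

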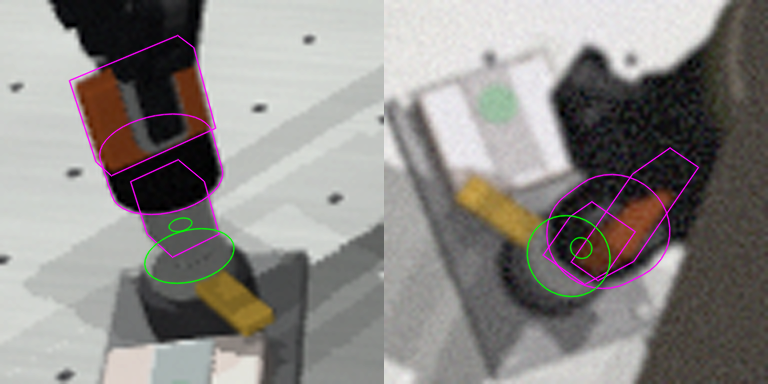

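```bash
cat > e.py <<'E'
from fit import *
import pickle,sys
np.set_printoptions(precision=3,suppress=True)
T=pickle.load(open('last.pkl','rb')); mz=float(sys.argv[1]); rmin=int(sys.argv[2])
s=T['scene']; I=np.indices((400,640))
m=cmask(s,(3,110,40),(16,255,255))&(I[1]<200)&(I[1]>140)&(I[0]>140)&(I[0]<190)
m=hullm(m); sel=win(m)&((I[0]>rmin).ravel())
for y0 in(-.5,-.63,-.75):
  print(fit([(s,soft(m),lambda p:[tf(rect(-25,25,-7,7,50,92),p[0],p[1],p[2],mz)],sel)],[561,-244.4,y0],[2,2,.1]))
# sanity for fixed yaw
print(fit([(s,soft(m),lambda p:[tf(rect(-25,25,-7,7,50,92),p[0],p[1],-.632,mz)],sel)],[561,-244.4],[2,2]))
# finger
my=largest(cmask(s,(18,100,40),(36,255,255))&(I[1]<220)&(I[1]>140)&(I[0]>180)&(I[0]<240))
for c in ((561.2,-244.3),):
  print("finger",my.sum(),fit([(s,soft(my),lambda p:[tf(rect(p[1],60,-8,8,38,44),*c,p[0])],win(my))],[.94,19],[.15,3]))
E
python3 e.py 59.1 165
```

```text
(array([ 559.461, -244.357,   -0.537]), np.float64(3.218369245529175))
(array([ 559.31 , -244.415,   -0.52 ]), np.float64(3.287777900695801))
(array([ 559.377, -244.475,   -0.536]), np.float64(3.1825966835021973))
(array([ 559.544, -244.315]), np.float64(4.023940563201904))
finger 175 (array([ 0.929, 18.756]), np.float64(0.6768120527267456))
```

>>> apply_moves([
  [0, [0, 0.0, -0.0005], 0],
  [0, [-0.0003, -0.0004, -0.001], 0],
  [0, [-0.0006, -0.0008, -0.0015], 0],
  [0, [-0.0008, -0.0012, -0.002], 0],
  [0, [-0.0008, -0.0012, -0.002], 0],
])

```text
time: 11.22
tool_pos: [558.9, -245.5, 123.6]
tcp_rot: [179.9, 0.1, 143.7]
ft_force: [0.0, -0.7, -2.9]
finger_gap: 12.8
```

```bash
python3 -c "
from bench import sense
s=sense();print(s['tool_pos'],s['ft_force'],s['wrist_torque'])"
```

```text
[ 558.86742297 -245.51137177  123.63799541] [ 0.03027905 -0.70065602 -2.87472985] [-0.00319124  0.00227911 -0.07215757]
```

It dropped onto the square with no force left. I'll continue down gently.

>>> apply_moves([
  [0, [0, 0.0, -0.0015], 0],
  [0, [0, 0, -0.003], 0],
  [0, [0, 0, -0.0045], 0],
  [0, [0, 0, -0.006], 0],
  [0, [0, 0, -0.007], 0],
])

```text
time: 11.85
tool_pos: [558.8, -245.5, 116.5]
tcp_rot: [179.9, 0.1, 143.7]
ft_force: [0.4, 0.1, -1.5]
finger_gap: 13.1
```

```bash
python3 -c "
from bench import sense
s=sense();print(s['tool_pos'],s['ft_force'],s['wrist_torque'])"
```

```text
[ 558.82848541 -245.51227318  116.54321699] [ 0.42366154  0.07779377 -1.52255261] [-0.03065923 -0.00172512 -0.02618674]
```

>>> apply_moves([
  [0, [0, 0.0, -0.001], 0],
  [0, [0, 0, -0.002], 0],
  [0, [0, 0, -0.0028], 0],
  [0, [0, 0, -0.0034], 0],
])

```text
time: 12.35
tool_pos: [559.0, -245.6, 113.4]
tcp_rot: [179.9, 0.2, 143.7]
ft_force: [-0.4, -0.1, 3.3]
finger_gap: 13.4
```

```bash
python3 -c "
from bench import sense
s=sense();print(s['tool_pos'],s['ft_force'],s['wrist_torque'])"
```

```text
[ 558.95430139 -245.56509439  113.42326828] [-0.38597426 -0.14357134  3.33896802] [ 0.13890045  0.24390211 -0.02451354]
```

Seated: TCP z is 113.4 and the contact force is light. I'll turn clockwise, watching the torque.

>>> apply_moves([
  [0, [0, 0, 0], -0.08],
  [0, [0, 0, 0], -0.18],
  [0, [0, 0, 0], -0.28],
  [0, [0, 0, 0], -0.38],
  [0, [0, 0, 0], -0.45],
])

```text
time: 12.98
tool_pos: [559.2, -245.7, 113.6]
tcp_rot: [179.9, 0.2, 117.8]
ft_force: [1.4, -0.1, -1.9]
finger_gap: 12.8
```

```bash
python3 -c "
from bench import sense
s=sense();print(s['tool_pos'],s['tcp_rot'],s['ft_force'],s['wrist_torque'])"; python3 d.py t1
```

```text
[ 559.24011817 -245.68869352  113.6108489 ] [179.90201759   0.19498501 117.7996134 ] [ 1.39583028 -0.11464974 -1.8853941 ] [-0.13064326 -0.27730366  0.08012975]
[ 559.24 -245.69  113.61] [179.9    0.19 117.8 ] [ 1.4  -0.11 -1.89] 12.975
```

View pics/t1.png

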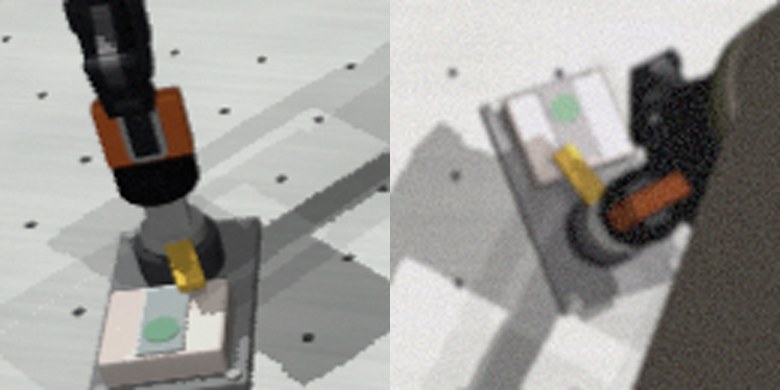

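The finger has swung clockwise and is nearly over the chamber, at (185,265) in the left half. I'll continue.

>>> apply_moves([
  [0, [0, 0, 0], -0.05],
  [0, [0, 0, 0], -0.1],
  [0, [0, 0, 0], -0.15],
  [0, [0, 0, 0], -0.2],
  [0, [0, 0, 0], -0.25],
])

```text
time: 13.7
tool_pos: [559.3, -245.7, 113.6]
tcp_rot: [179.9, 0.2, 103.6]
ft_force: [0.3, 0.1, -1.2]
finger_gap: 13.1
```

```bash
python3 -c "
from bench import sense
s=sense();print(s['tool_pos'],s['tcp_rot'],s['ft_force'],s['wrist_torque'])"
```

```text
[ 559.31710237 -245.66588877  113.63057025] [179.89151137   0.19372343 103.60195126] [ 0.34094847  0.0847528  -1.23275542] [-0.05865234 -0.21477232  0.00840962]
```

>>> apply_moves([
  [0, [0, 0, 0], -0.03],
  [0, [0, 0, 0], -0.06],
  [0, [0, 0, 0], -0.1],
])

```text
time: 14.08
tool_pos: [559.3, -245.7, 113.6]
tcp_rot: [179.9, 0.2, 97.8]
ft_force: [1.7, -1.3, -2.0]
finger_gap: 13.1
```

```bash
python3 -c "
from bench import sense
s=sense();print(s['tool_pos'],s['tcp_rot'],s['ft_force'],s['wrist_torque'])"
```

```text
[ 559.34875406 -245.66937973  113.64396009] [179.89031646   0.19836272  97.82693159] [ 1.66055298 -1.3045594  -2.00431053] [-0.07249038 -0.15712914  0.22321545]
```

>>> apply_moves([
  [0, [0, 0, 0], -0.03],
  [0, [0, 0, 0], -0.06],
  [0, [0, 0, 0], -0.1],
])

```text
time: 14.45
tool_pos: [559.4, -245.6, 113.6]
tcp_rot: [179.9, 0.2, 92.0]
ft_force: [0.6, -0.5, -2.2]
finger_gap: 13.3
```

```bash
python3 -c "
from bench import sense
s=sense();print(s['tool_pos'],s['tcp_rot'],s['ft_force'],s['wrist_torque'])"; python3 d.py t2
```

```text
[ 559.35367191 -245.61642489  113.60852109] [179.89320323   0.19787542  92.02060805] [ 0.55779391 -0.52935073 -2.22930129] [-0.02227716 -0.17160507  0.45686693]
[ 559.35 -245.62  113.61] [179.89   0.2   92.02] [ 0.56 -0.53 -2.23] 14.45
```

View pics/t2.png

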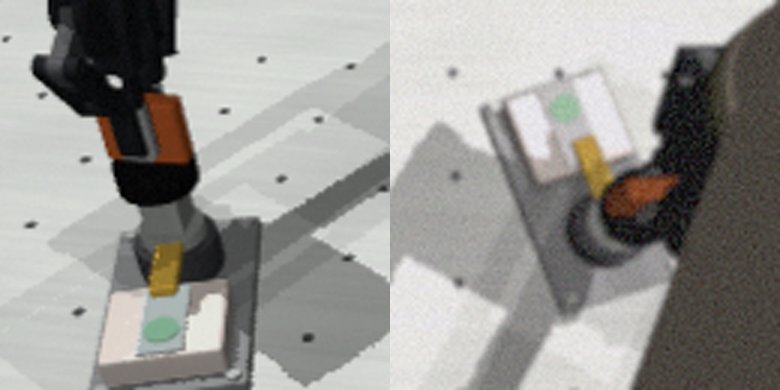

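The finger is pointing over the chamber and the torque is building. I'll take small steps until it clicks.

>>> apply_moves([
  [0, [0, 0, 0], -0.03],
  [0, [0, 0, 0], -0.06],
])

```text
time: 14.8
tool_pos: [559.4, -245.6, 113.6]
tcp_rot: [179.9, 0.2, 88.5]
ft_force: [1.3, -0.3, -2.5]
finger_gap: 12.8
```

```bash
python3 -c "
from bench import sense
s=sense();print(s['tool_pos'],s['tcp_rot'],s['ft_force'],s['wrist_torque'])"
```

```text
[ 559.37121501 -245.61098587  113.62579914] [179.89095475   0.20027284  88.52081096] [ 1.27440494 -0.28283682 -2.45724764] [-0.04581913 -0.21167262  0.42444766]
```

>>> apply_moves([
  [0, [0, 0, 0], -0.03],
  [0, [0, 0, 0], -0.06],
])

```text
time: 15.05
tool_pos: [559.3, -245.6, 113.6]
tcp_rot: [179.9, 0.2, 84.9]
ft_force: [1.4, -0.4, -2.4]
finger_gap: 12.8
```

```bash
python3 -c "
from bench import sense
s=sense();print(s['tool_pos'],s['tcp_rot'],s['ft_force'],s['wrist_torque'])"
```

```text
[ 559.34328759 -245.63402348  113.62054917] [179.89227847   0.19645258  84.94964941] [ 1.35420107 -0.44495301 -2.42567411] [-0.07573093 -0.21569893  0.08292324]
```

>>> apply_moves([
  [0, [0, 0, 0], -0.03],
  [0, [0, 0, 0], -0.06],
  [0, [0, 0, 0], -0.06],
])

```text
time: 15.42
tool_pos: [559.4, -245.6, 113.6]
tcp_rot: [179.9, 0.2, 81.5]
ft_force: [0.6, 0.6, -2.0]
finger_gap: 12.9
```

```bash
python3 -c "
from bench import sense
s=sense();print(s['tool_pos'],s['tcp_rot'],s['ft_force'],s['wrist_torque'])"; python3 d.py t3; python3 ov.py t4 559.3 -245.6 -1.72 46
```

```text
[ 559.3613317  -245.64542685  113.63749377] [179.88908465   0.19610199  81.4754194 ] [ 0.59577345  0.55633966 -2.00203528] [ 0.00995438 -0.24433771  0.00464966]
[ 559.36 -245.65  113.64] [179.89   0.2   81.48] [ 0.6   0.56 -2.  ] 15.425
```

View pics/t4.png

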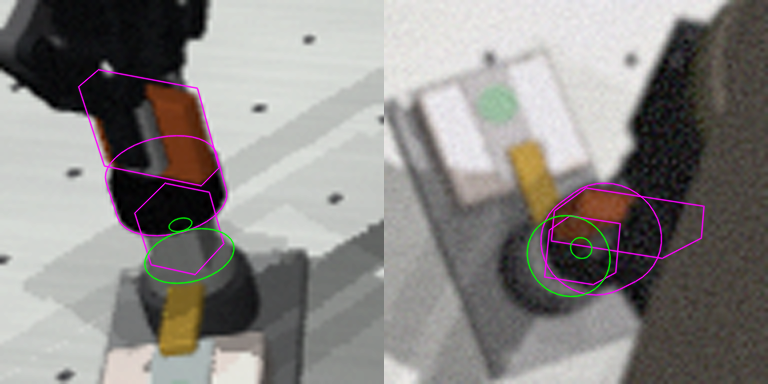

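The torque rose to 0.45 N m at 92°, then dropped to zero, with the wing 0.39 rad past the stop angle. That is one click. I'll lift the key off.

>>> apply_moves([
  [0, [0, 0, 0.003], 0],
  [0, [0, 0, 0.008], 0],
  [0, [0, 0, 0.014], 0],
  [0, [0, 0, 0.022], 0],
  [0, [0, 0, 0.035], 0],
])

```text
time: 16.15
tool_pos: [559.0, -245.5, 149.2]
tcp_rot: [179.9, 0.2, 81.5]
ft_force: [0.7, -0.1, -1.0]
finger_gap: 12.8
```

>>> apply_moves([
  [0, [0, 0, 0.02], 0],
  [0, [0, 0, 0.05], 0],
  [0, [0, 0, 0.06], 0],
  [0, [0, 0, 0.06], 0],
])

```text
time: 16.65
tool_pos: [559.6, -245.8, 210.6]
tcp_rot: [179.8, 0.2, 81.5]
ft_force: [-0.1, 0.6, -2.4]
finger_gap: 13.0
```

```bash
python3 -c "
from bench import sense
s=sense();print(s['tool_pos'],s['tcp_rot'],s['ft_force'],s['wrist_torque'])"; python3 d.py u1; cat > f.py <<'E'
from fit import *
import pickle
T=pickle.load(open('last.pkl','rb'));I=np.indices((400,640))
for n,c,reg in (('scene',(561.2,-244.3),(I[1]<220)&(I[1]>140)&(I[0]>180)&(I[0]<245)),('top',(559,-244.3),(I[1]>400)&(I[1]<470)&(I[0]>130)&(I[0]<230))):
  s=T[n]; my=largest(cmask(s,(17,90,40),(36,255,255))&reg)
  print(n,"finger",my.sum(),fit([(s,soft(my),lambda p:[tf(rect(p[1],60,-8,8,38,44),*c,p[0])],win(my))],[.4,19],[.15,3]))
E
python3 f.py
```

```text
[ 559.64827551 -245.82974027  210.63459011] [179.80282685   0.23158929  81.52145126] [-0.14732008  0.56690148 -2.42757641] [-0.00594641 -0.02264144  0.00264911]
[ 559.65 -245.83  210.63] [179.8    0.23  81.52] [-0.15  0.57 -2.43] 16.65
scene finger 177 (array([ 0.31411209, 18.82305145]), np.float64(1.17601478099823))
top finger 160 (array([ 0.31300981, 21.10906243]), np.float64(5.164868354797363))
```

View pics/u1.png

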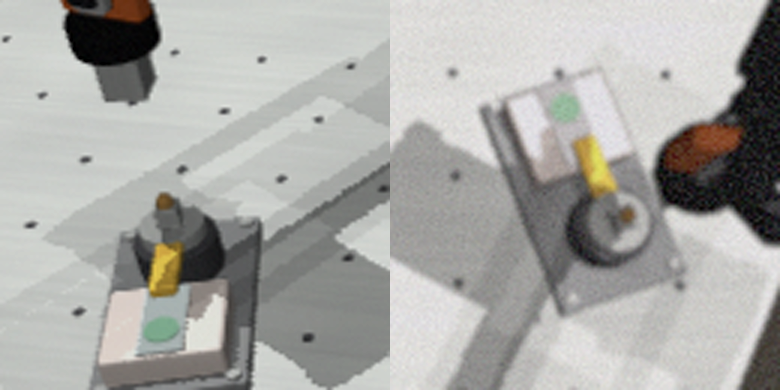

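The finger is home (0.313 against 0.338 rad, so q≈1.2). I'll check the sleeve's angle against the wing's on the held key.

```bash
cat > g.py <<'E'
from fit import *
import pickle
T=pickle.load(open('last.pkl','rb'));s=T['scene'];r0,c0=120,130;out=[]
for slip in(0,.39,.79):
    im=cv2.convertScaleAbs(cv2.resize(s['color'][r0:r0+50,c0:c0+50],None,fx=5,fy=5,interpolation=cv2.INTER_CUBIC),alpha=2.2)
    P=tf(np.array([[a,b,z] for z in(0,30) for a,b in((-11.75,-11.75),(11.75,-11.75),(11.75,11.75),(-11.75,11.75))]),560.8,-245.8,np.deg2rad(-98.5)+slip,143.1)
    u=proj(s,P)
    q=lambda h:np.round(((h-[c0,r0]+.5)*5-.5)*8).astype(int)
    cv2.polylines(im,[q(u[:4])],True,(255,0,255),1,cv2.LINE_AA,shift=3)
    for i in range(4): cv2.polylines(im,[q(u[[i,i+4]])],False,(255,0,255),1,cv2.LINE_AA,shift=3)
    out.append(im)
cv2.imwrite('pics/sl.png',np.hstack(out))
E
python3 g.py
```

```text
(no output)
```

View pics/sl.png

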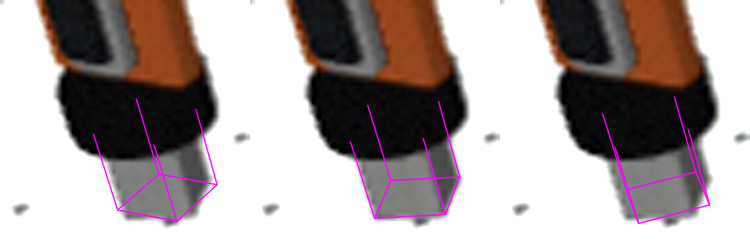

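The 0.39 rad overlay matches the picture, so the slip is one click. I'll carry the key back with the same grip yaw as at the pick.

>>> apply_moves([
  [0, [0, 0.05, 0], 0.17],
  [0, [0, 0.105, 0], 0.34],
  [0, [0, 0.16, 0], 0.51],
  [0, [0, 0.215, 0], 0.68],
  [0, [-0.002, 0.27, 0], 0.85],
])

```text
time: 17.38
tool_pos: [555.5, 26.5, 206.6]
tcp_rot: [-179.9, 0.1, 130.5]
ft_force: [0.7, 0.2, -2.6]
finger_gap: 13.2
```

>>> apply_moves([
  [0, [0, 0.055, 0], 0.15],
  [0, [0, 0.11, 0], 0.3],
  [0, [0, 0.16, 0], 0.45],
  [0, [-0.002, 0.195, 0], 0.56],
  [0, [-0.002, 0.21, 0], 0.56],
])

```text
time: 18.0
tool_pos: [552.3, 238.2, 204.8]
tcp_rot: [-179.8, -0.1, 162.8]
ft_force: [0.9, -0.0, -2.6]
finger_gap: 13.2
```

```bash
python3 -c "
from bench import sense
s=sense();print(s['tool_pos'],s['tcp_rot'],s['ft_force'],s['joint_pos'],s['time'])"
```

```text
[552.25714856 238.21419888 204.78303794] [-1.79812580e+02 -7.21214000e-02  1.62761127e+02] [ 0.920128   -0.02156136 -2.59764413] [ 18.51428216   8.96922872  87.55770444  -0.11064004  83.6411168
 -54.2345479 ] 18.0
```

>>> apply_moves([
  [0, [0.0028, -0.003, -0.03], -0.01],
  [0, [0.0028, -0.003, -0.07], -0.01],
  [0, [0.0028, -0.003, -0.095], -0.01],
  [0, [0.0028, -0.003, -0.095], -0.01],
  [0, [0.0028, -0.003, -0.095], -0.01],
])

```text
time: 18.62
tool_pos: [555.6, 234.9, 110.7]
tcp_rot: [-179.8, -0.0, 162.1]
ft_force: [0.5, 0.5, -1.3]
finger_gap: 13.2
```

```bash
sed -i 's/130:260,120:250/150:280,380:510/;s/120:250,370:500/120:250,140:270/' d.py; python3 d.py v1
```

```text
[555.65 234.9  110.67] [-179.83   -0.03  162.11] [ 0.52  0.46 -1.33] 18.625
```

View pics/v1.png

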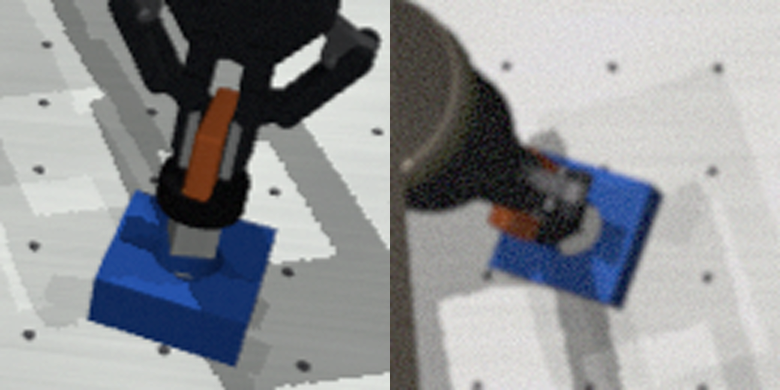

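The sleeve is above the hole, near (195,245) in the left half. I'll lower it in.

>>> apply_moves([
  [0, [0, 0, -0.006], 0],
  [0, [0, 0, -0.012], 0],
  [0, [0, 0, -0.018], 0],
  [0, [0, 0, -0.022], 0],
  [0, [0, 0, -0.025], 0],
])

```text
time: 19.35
tool_pos: [556.1, 235.3, 86.2]
tcp_rot: [-179.9, 0.0, 162.1]
ft_force: [0.2, 0.1, -2.2]
finger_gap: 13.2
```

>>> apply_moves([
  [0, [0, 0, -0.004], 0],
  [0, [0, 0, -0.008], 0],
  [0, [0, 0, -0.011], 0],
  [0, [0, 0, -0.012], 0],
])

```text
time: 19.85
tool_pos: [555.9, 235.2, 73.8]
tcp_rot: [-179.9, 0.0, 162.1]
ft_force: [0.1, 0.4, -1.6]
finger_gap: 13.0
```

```bash
python3 d.py v2
```

```text
[555.92 235.24  73.84] [-179.87    0.02  162.15] [ 0.06  0.41 -1.56] 19.85
```

>>> apply_moves([
  [0, [0, 0, -0.001], 0],
  [0, [0, 0, -0.002], 0],
  [0, [0, 0, -0.0025], 0],
])

```text
time: 20.32
tool_pos: [556.1, 235.3, 71.5]
tcp_rot: [-179.9, 0.0, 162.1]
ft_force: [0.3, 0.3, 0.4]
finger_gap: 12.9
```

>>> apply_moves([
  [0.3, [0, 0, 0], 0],
  [0.3, [0, 0, 0], 0],
  [0.4, [0, 0, 0], 0],
  [0.4, [0, 0, 0], 0],
])

```text
time: 20.82
tool_pos: [556.1, 235.3, 71.7]
tcp_rot: [-179.9, 0.0, 162.1]
ft_force: [-0.2, 0.4, -0.4]
finger_gap: 33.9
```

```bash
python3 d.py v3
```

```text
[556.14 235.3   71.67] [-179.89    0.04  162.14] [-0.16  0.36 -0.35] 20.825
```

View pics/v3.png

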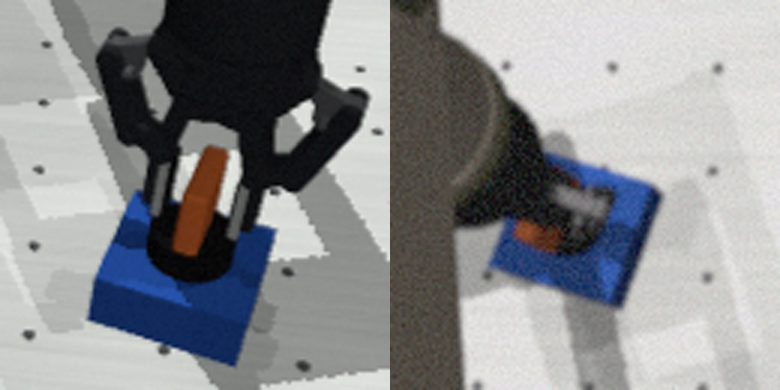

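The key is seated in the stand and released, with both jaws clear of the wing. I'll withdraw straight up, then back away.

>>> apply_moves([
  [0.45, [0, 0, 0.01], 0],
  [0.45, [0, 0, 0.03], 0],
  [0.45, [0, 0, 0.06], 0],
  [0.45, [0, 0, 0.1], 0],
  [0.45, [0, 0, 0.15], 0],
])

```text
time: 21.55
tool_pos: [555.7, 235.2, 223.8]
tcp_rot: [-179.9, 0.0, 162.1]
ft_force: [0.2, 0.0, 0.1]
finger_gap: 38.6
```

>>> apply_moves([
  [0.45, [-0.03, -0.05, 0.02], 0],
  [0.45, [-0.06, -0.1, 0.02], 0],
  [0.45, [-0.1, -0.14, 0.02], 0],
  [0.45, [-0.13, -0.18, 0.02], 0],
  [0.45, [-0.13, -0.18, 0.02], 0],
])

```text
time: 22.18
tool_pos: [424.7, 53.3, 245.7]
tcp_rot: [-179.9, 0.2, 162.0]
ft_force: [-0.4, 0.9, 0.1]
finger_gap: 38.3
```

```bash
python3 d.py v4; cat > z.py <<'E'
from fit import *
import pickle
np.set_printoptions(precision=3,suppress=True)
sh=pickle.load(open('last.pkl','rb'));I=np.indices((400,640))
stand=rect(-42,42,-42,42,0,34);wing=rect(-25,25,-7,7,50,92)
for n,s in sh.items():
    reg=(I[1]<300) if n=="top" else (I[1]>380)
    m=hullm(largest(cmask(s,(105,120,25),(125,255,255))&reg)); print(n,"stand",fit([(s,soft(m),lambda p:[tf(stand,*p)],win(m))],[556,235,-.29],[3,3,.1]))
    m=largest(cmask(s,(3,110,40),(16,255,255))&reg)
    print(n,"key",fit([(s,soft(m),lambda p:[tf(wing,*p,4)],win(m))],[556,235,-.31],[3,3,.1]))
E
python3 z.py; python3 f.py
python3 -c "
import pickle,cv2
T=pickle.load(open('last.pkl','rb'));cv2.imwrite('pics/fs.png',T['scene']['color'])"
```

```text
[424.72  53.27 245.67] [-179.9     0.2   161.97] [-0.39  0.94  0.1 ] 22.175
scene stand (array([556.831, 234.778,  -0.285]), np.float64(1.8065983057022095))
scene key (array([558.229, 235.106,  -0.266]), np.float64(10.039880752563477))
top stand (array([556.  , 235.  ,  -0.29]), np.float64(459.74066162109375))
top key (array([556.  , 235.  ,  -0.31]), np.float64(0.6370313167572021))
scene finger 176 (array([ 0.30996618, 19.10385227]), np.float64(1.3669096231460571))
top finger 161 (array([ 0.32219505, 21.80109024]), np.float64(4.068855285644531))
```

View pics/v4.png

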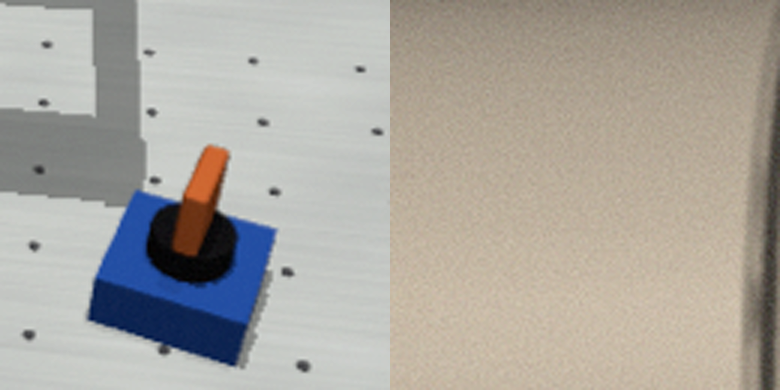

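View pics/fs.png

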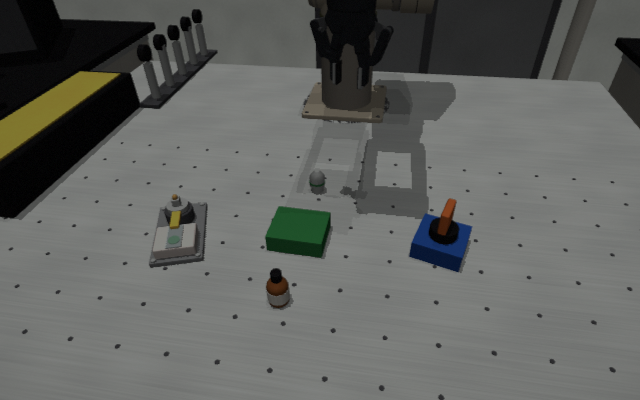

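The key stands upright in its stand at (443,230), and the finger is over the chamber at (176,220). The box, bottle and objective are where they started, and the arm is clear. The arm blocked the top camera's view of the stand, so I discard its stand and key fits. I'll hand in.

```bash
python3 -c "
from bench import hand_in
print(hand_in())"
```

```text
the job is handed in; nothing more can be done
None
```

The job is handed in after about 22 s of the 67 s. I took the key from its stand, seated it on the stud, turned it clockwise for one click and put it back in the stand. No verdict was reported.

- **Seating:** the sleeve first caught on the stud's top edge, at about 11 N upward. Shifting it about 1 mm freed it, and it then went down fully with only a few newtons of contact.
- **Click:** the wrist torque rose to about 0.45 N m, then fell to zero with the wing about 0.39 rad past the stop. That peak is higher than the 0.3 N m given, but the picture of the lifted key also showed one step of slip.
- **Finger:** it lies at a yaw of 0.31 to 0.32 rad, against 0.338 rad for the fixture, which is within 0.03 rad of home.
- **Key in the stand:** the scene camera puts it within about 1.5 mm of the hole axis. It looks upright and is resting on its hub.
- **Other objects:** the objective, bottle and slide box look unmoved by eye in the scene picture; I did not measure them again. The arm was clear of everything.

**Checks that failed or disagreed:**
- The arm blocked the top camera's view of the stand in the last check, so the key's final position rests on the scene camera alone.
- The two cameras differed by about 2 mm in x throughout.
- While the key was caught on the stud, a scene-camera fit of its position disagreed with the contact forces. I followed the forces.

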